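# Snap the setting block's case shut

### The arm

A 6-joint arm with a two-finger parallel gripper is mounted at the origin on a cart in front of the work surface, level with it; the furniture and walls round the work are solid. World frame = base frame: x ahead of the robot, y to its left, z up, the work surface at z = 0. Lengths are in mm, angles in rad, forces in N, time in s.
With the tool pointing down it reaches from about 250 to 775 mm from the base axis. Payload 8.9 kg.
Tool frame: the origin (TCP) lies on the centre line of the jaws, within the pads' length; the fingertips stand 25 mm ahead of it and the grasp point (between the pads) lies 6 mm ahead of it; z points along the fingers, y is the line along which they close (so a half turn about z gives the same grasp; the last joint's range is limited). The gripper opens to 85 mm and grips with 20 to 120 N. Pads are 22 mm wide; open, the fingers measure 114 mm over their backs; the gripper's body (76 mm by 85 mm) begins 54 mm behind the grasp point. The pads swing forward as they close: fully open they stand 13 mm farther back than shut.
Start: joints at [1.04, 0.291, -0.153, 1.127, 0, 1.431], TCP at [200.467, 485.218, 256.305] pointing down, gripper open.
Joint ranges: [-2.52, 2.52], [-0.91, 1.74], [-1.3, 1.37], [-1.96, 2.02], [-1.52, 1.47], [-3.14, 3.14]. Speed limits (rad/s): [2.22, 2.22, 2.79, 3.14, 3.14, 3.14].

### API

Orientations are given as a unit quaternion [x, y, z, w].
In Python, from rig import arm gives the robot as it stands.
- The arm moves only by the tool drive_tool, never from a script. Its argument "increments" is a list of rows, each an object of numbers: "tx", "ty", "tz": the shift along the tool's x, y, z in m; "roll": the turn about the tool's z in degrees; "claw": the closure, from -1 (fully open) to 1 (shut). A call has 1 to 5 rows; each row is the pose to reach, as a shift and turn from the pose commanded when the call began, along the tool's axes at that moment; what a row does not reach only later rows make up. A row lasts 1/8 s, in which the tool goes at most 62.5 mm and 10.7 degrees, less where a joint would pass 70% of its speed; a pose out of reach is approached as far as the arm can. A call with a gripper value outside its range is refused whole. The fingers move at their own pace and stop on an object; the grip force is fixed at half the most. Time passes only in rows, so rows that repeat a pose let the fingers close. It gives the time, the measured TCP pose, the force, the opening and the grip force at its end, in the units of the state.
- arm.get_state(): the state, without advancing time (a new reading comes with each control period).
- arm.snapshot(name): name is "side" or "top"; returns a dict with "img" (420x560x3 uint8, red, green, blue), "fx", "fy", "cx", "cy" (pixels), "rvec" (rotation vector, rad) and "tvec" (3), from world to camera coordinates, as OpenCV has them. Camera axes: x right, y down, z forward; pixel columns grow to the right and rows downward; lengths in mm; the calibration is good to about 2 mm. A picture is of the moment at which its call begins. There is no depth.
- arm.finish_job(): hands the job in; it is judged then, once.
The state is a dict: "time": time; "joint_pos": joint angles; "joint_vel": joint speeds; "joint_torque": joint torques, N m; "eef_pos": TCP position; "ee_rot": TCP orientation; "force": force on the tool from outside, world axes, zero at the start; "moment": the same for the moment, N m; "width": finger opening in mm; "grip_force": force on a finger pad.
Only numpy, scipy, OpenCV 4.12 (cv2) and the standard library are available. Lean on these libraries where they do the work, as an engineer would, in place of code of your own. Each camera call takes 0.05 s, during which the arm holds its last target. There are 200 camera calls.

### The job

Put the domed steel setting block (the larger of the two loose steel rings) down flat in the round well of its open case, swing the lid over, and press the lid's far edge, opposite the hinge, down past its spring catch until it clicks and the lid stays fully shut. Go gently with the case: never push on it or its lid with 22 N or more. Leave the small collar, the tin and the cutters where they lie.

Things in the scene. Friction and masses are not known exactly. Their poses are not given: they have to be found in the camera images.
- setting_block: Round steel setting block with a domed, chamfered top and a hole in the middle, 41 mm in diameter, 23 mm high, about 0.19 kg; stands loose on the table, right of the case. Origin: centre of its underside, z up.
- die_case: The case's fixed black rubber pad, 112 x 162 x 14 mm, stuck to the table. The case on it gives downward (5 to 9 mm at the catch's push) (its parts sink below their measured heights under load) and rises again. Origin: centre of the pad's underside; x points from the catch side to the hinge side (away from the robot, within 0.35 rad), y along the hinge, z up.
- die_shell: The grey plastic case itself, 100 (x) x 150 (y) x 32 mm high, open on top, rim 46 mm above the table, walls and floor 4 mm; it cannot be carried off. A dark steel punch lies fixed in it along the hinge wall, 36 mm from the middle, its top 14 mm above the case's underside. Origin: centre of its underside, axes as die_case.
- well (a point): Centre of the well on the case's inner floor (18 mm above the table). The well is a ring standing 7 mm above the floor, 49 mm inside and 58 mm outside diameter, 8 mm nearer the catch side than the case's middle. Axes as die_case. A block left on top of the ring keeps the lid from shutting.
- hinge (a point): Middle of the hinge line, at the rim on the far side of the case, 52 mm from the case's middle along +x, 46 mm above the table; the line runs along y. Axes as die_case.
- lid_edge (a point): The place to press: middle of three thumb ribs on the lid's outer face (its top when shut), moving with the lid, 93 mm from the hinge line and 5 mm outside the lid's inner face, which lies in a plane with the hinge line. The lid is a 4 mm plate, 154 mm along the hinge, 105 mm from hinge to free edge; a 36 mm wide catch tab there reaches 17 mm inward. z points out of the outer face.
- case_lid (a joint): Lid angle, rad: 0 shut, 1.57 upright, 1.85 to 2.1 (leaning back) at the start. It stays where it is left. Coming down it meets the catch at 0.04 to 0.07; there the push needed at the far edge grows to 8 to 14 N (differs from start to start) until, at about 0.035, the catch snaps over, the push falls off suddenly and the catch draws the lid to 0. Short of that it does not shut.
- steel_collar: Small steel collar, 22 mm in diameter, 12 mm high, loose bystander beyond the block. Origin: centre of its underside.
- wax_tin: Round black tin, 57 mm in diameter, 22 mm high, loose bystander left of the case. Origin: centre of its underside.
- side_cutters: Side cutters with black grips, 136 x 32 x 11 mm, lying loose between the robot and the block, bystander. Origin: centre of its underside, x along the tool.
There are look-alikes about, which are no part of the job. Leave any blue look-alike of the die_case alone.

How it is judged (in metres and radians):
On the way, in this order (a step that is already met when the one before it is completed fails the run):
1. the setting block stands flat in the well and is let go, the lid still open (horizontal distance between setting_block and well below 0.007 m and z of setting_block in the frame of well below 0.003 m and angle between setting_block's own z axis and vertical below 0.08 rad and contact force between the arm and setting_block below 0.05 N and value of joint case_lid above 0.5 rad), for 0.2 s.
2. the lid is swung down over the case (value of joint case_lid below 0.3 rad), for 0.1 s.
At the end, for the whole second after the job is handed in: the lid is held fully shut by its catch (angle under 0.010 rad, with nothing pressing on it) and the setting block stands in the well at rest: centre within 7 mm of the well's, underside within 3 mm of the floor, tilt under 0.08 rad (value of joint case_lid below 0.01 rad and horizontal distance between setting_block and well below 0.007 m and z of setting_block in the frame of well below 0.003 m and angle between setting_block's own z axis and vertical below 0.08 rad and linear speed of setting_block below 0.02 m/s); the robot touches nothing.
It fails at once if the robot pushes on the case or its lid with 22 N or more (contact force between the arm and die_case above 22 N).
It fails at once if a bystander (collar, tin, cutters) is moved more than 15 mm (distance of any of steel_collar, wax_tin, side_cutters from where it was at the start of the episode above 0.015 m).
It also fails if it takes over 61 s, if anything falls off the work surface, if the arm or the gripper's body presses on something with over 40 N, if the wrist force passes 120 N, or if a joint passes its speed limit or range.

## Working session

There is one attempt and no reset: what is moved stays moved. The work goes in short steps, Python scripts to look and compute and a tool call to move; the robot and the scene stay as the last step left them, time stands still between calls to the robot, and variables do not carry over. Pictures are saved under pics/ and viewed, at most 10 in all, crops included, and the job is handed in when it is done.

Besides the shell and the picture viewer there is one more tool, called after "Emit:" as name(argument=value, ...), one argument or row to a line, values as JSON. drive_tool: Moves the arm, as the interface text tells. Its arguments: {"type":"object","properties":{"increments":{"type":"array"}},"required":["increments"]}

```bash
mkdir -p pics
cat > h.py <<'E'
import numpy as np, cv2
from rig import arm
def cam(s):
    R,_=cv2.Rodrigues(np.array(s["rvec"],float)); t=np.array(s["tvec"],float).ravel()
    K=np.array([[s["fx"],0,s["cx"]],[0,s["fy"],s["cy"]],[0,0,1.]])
    return K,R,t
def onz(s,uv,z):
    K,R,t=cam(s); uv=np.atleast_2d(np.array(uv,float))
    d=(np.linalg.inv(K)@np.c_[uv,np.ones(len(uv))].T).T@R
    c=-R.T@t
    return c+d*((z-c[2])/d[:,2])[:,None]
def proj(s,p):
    K,R,t=cam(s); q=(K@(R@np.atleast_2d(np.array(p,float)).T+t[:,None])).T
    return q[:,:2]/q[:,2:]
def save(s,n): cv2.imwrite(f"pics/{n}.png",cv2.cvtColor(s["img"],cv2.COLOR_RGB2BGR))
E
python3 - <<'E'
from h import *
import pickle
a=arm.snapshot("top");b=arm.snapshot("side")
save(a,"t0");save(b,"s0");pickle.dump((a,b),open("s0.pkl","wb"))
for s in(a,b):
    K,R,t=cam(s);print(-R.T@t, R[2])
print(arm.get_state())
E
```

```text
[ 334.53658334  -80.5523538  1280.98381023] [ 0.12360316  0.05740798 -0.99066976]
[  411.77012409 -1066.05529016   522.49315386] [ 0.08059817  0.90900467 -0.40891862]
{'time': 0.1, 'joint_pos': array([ 1.03971530e+00,  2.91263873e-01, -1.54017886e-01,  1.12671152e+00,
        8.19059638e-06,  1.43148041e+00]), 'joint_vel': array([ 2.25255808e-05, -8.12473414e-04,  1.46165225e-03,  3.63119531e-05,
        8.62713039e-04, -4.09379250e-05]), 'joint_torque': array([ 1.43123605e-03, -5.37976384e+01,  3.31919396e+01,  9.27010551e-03,
       -2.10739490e-04,  2.70147399e-05]), 'eef_pos': array([200.2768731 , 484.91569977, 255.78127809]), 'ee_rot': array([ 1.94632255e-01,  9.80876102e-01, -5.63821304e-04, -2.00740227e-04]), 'force': array([-0.09217748, -0.29138625,  0.10025565]), 'moment': array([0.0606383 , 0.03740065, 0.0141257 ]), 'grip_force': 0.0, 'width': 85.38878977437287}
```

View pics/t0.png

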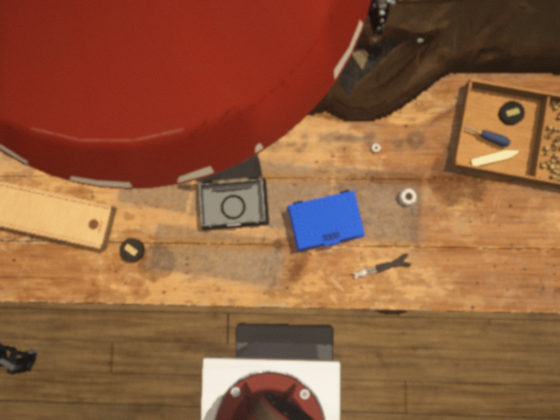

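View pics/s0.png

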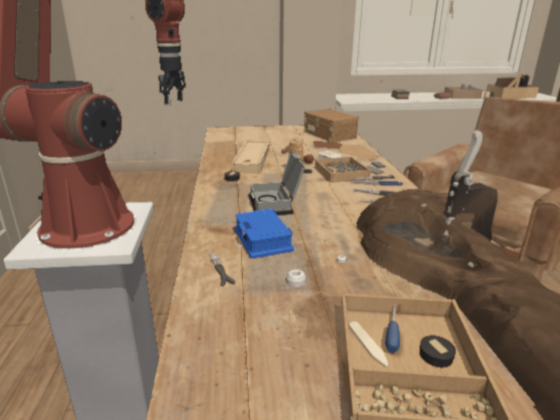

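The top view shows the grey case (232,203) with well ring at (233,207) and its lid leaning back, block at (407,197), collar (376,148), cutters (382,267), tin (132,250), and the blue look-alike between case and block at (326,221). The side view shows the same: case (270,195), block (297,277).

Run:
```python
from h import *
import pickle
a,b=pickle.load(open("s0.pkl","rb"))
c=lambda s,x,y,w,h,k:cv2.resize(cv2.cvtColor(s["img"][y:y+h,x:x+w],cv2.COLOR_RGB2BGR),None,fx=k,fy=k,interpolation=cv2.INTER_CUBIC)
A=c(a,185,145,100,95,4);B=c(b,235,145,100,95,4);C=c(a,365,135,60,75,4);D=c(b,270,240,80,75,4)
H=np.zeros((690,800,3),np.uint8)
H[:380,:400]=A;H[:380,400:800]=B;H[380:680,:240]=C;H[380:680,400:720]=D
cv2.imwrite("pics/c0.png",H[:600])
print(a["fx"],b["fx"])
```

```text
539.6931412911437 417.00511026858334
```

View pics/c0.png

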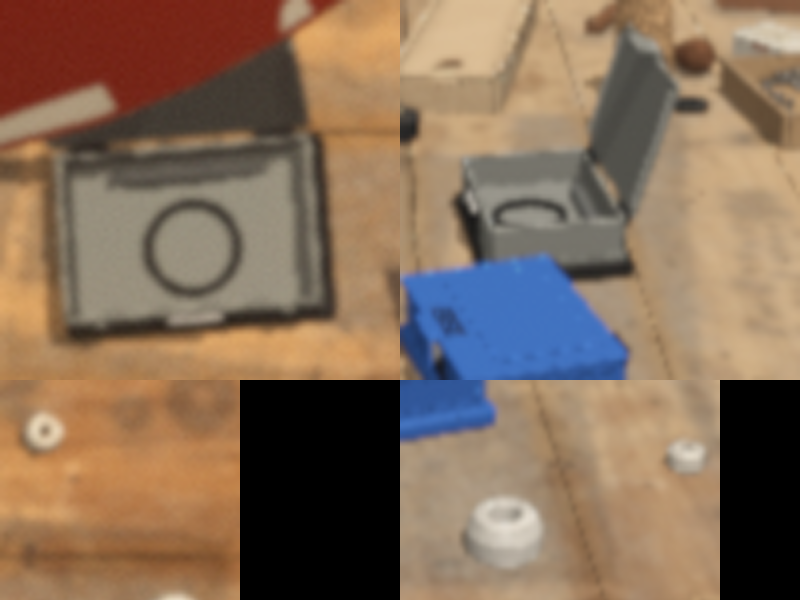

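The crop shows the well ring as a clean dark circle (233,207 in the top image), the pad's near edge running from about (202,228) to (267,223), and the bright block and collar.

Run:
```python
from h import *
import pickle
a,b=pickle.load(open("s0.pkl","rb"))
def big(mask,x,y,w,h):
    m=np.zeros(mask.shape,np.uint8);m[y:y+h,x:x+w]=mask[y:y+h,x:x+w]
    n,l,st,c=cv2.connectedComponentsWithStats(m); i=1+st[1:,4].argmax(); return (l==i).astype(np.uint8),c[i],st[i]
def bright(s,box):
    hsv=cv2.cvtColor(s["img"],cv2.COLOR_RGB2HSV)
    return big(((hsv[...,1]<70)&(hsv[...,2]>100)).astype(np.uint8),*box)
for nm,bt,bs,zc in(("block",(390,180,35,35),(280,260,35,35),11.5),("collar",(366,138,20,20),(333,250,18,18),6)):
    for s,bx in((a,bt),(b,bs)):
        m,c,st=bright(s,bx); c2,_=cv2.minEnclosingCircle(cv2.findContours(m,0,2)[0][0])
        print(nm,c,st,onz(s,c,zc)[0].round(1),onz(s,c2,zc)[0].round(1))
# well ring
def ring(s,bx,th):
    g=cv2.cvtColor(s["img"],cv2.COLOR_RGB2GRAY).astype(int);x,y,w,h=bx
    print(np.percentile(g[y:y+h,x:x+w],[5,20,50,90]))
    m,c,st=big((g<th).astype(np.uint8),*bx)
    cn=max(cv2.findContours(m,0,2)[0],key=len); e=cv2.fitEllipse(cn)
    print("ring",c,st,e,onz(s,e[0],22)[0].round(1),onz(s,e[0],25)[0].round(1)); return e
ring(a,(218,193,30,28),80); ring(b,(257,193,20,12),80)
# case grey shell corners, pad
hsv=cv2.cvtColor(a["img"],cv2.COLOR_RGB2HSV)
m,c,st=big(((hsv[...,1]<70)).astype(np.uint8),190,178,90,60)
r=cv2.minAreaRect(max(cv2.findContours(m,0,2)[0],key=len)); bp=cv2.boxPoints(r);print(r,bp)
for z in(14,46): 
    p=onz(a,bp,z);print(p.round(1).tolist(),[np.degrees(np.arctan2(*(p[(i+1)%4]-p[i])[1::-1])).round(1) for i in range(4)],[np.linalg.norm(p[(i+1)%4]-p[i]).round() for i in range(4)])
# hand-picked pad bottom edge and side edges
f=lambda u,v:(185+u/4,145+v/4)
p=onz(a,[f(70,338),f(330,312),f(312,140)],8);print(p.round(1))
# lid tip side view corners
```

```text
block [407.44334975 196.77339901] [399 189  18  17 203] [ 533.2 -315.7   11.5] [ 532.7 -315.8   11.5]
block [292.31104199 275.61741835] [280 260  28  30 643] [ 526.3 -307.6   11.5] [ 525.1 -301.2   11.5]
collar [375.15  147.475] [372 144   8   8  40] [ 652.7 -241.5    6. ] [ 652.8 -242.     6. ]
collar [341.49333333 258.56      ] [337 255  10   9  75] [ 652.6 -239.2    6. ] [ 652.7 -238.9    6. ]
[ 77.  101.8 140.  146. ]
ring [233.26415094 202.24528302] [222 195  23  19  53] ((232.75660705566406, 206.46658325195312), (21.917098999023438, 22.386674880981445), 78.04012298583984) [503.8  95.3  22. ] [503.4  94.9  25. ]
[ 73.95 103.   123.   147.  ]
ring [262.92857143 196.42857143] [259 195  11   6  14] ((280.6629638671875, 204.37588500976562), (15.145464897155762, 45.340396881103516), 104.90676879882812) [540.5  49.9  22. ] [539.8  43.2  25. ]
((232.54869079589844, 201.23008728027344), (49.490135192871094, 66.1198959350586), 86.18592071533203) [[197.91594 178.73894]
 [263.88937 174.34071]
 [267.18146 223.72124]
 [201.20801 228.11946]]
[[571.3, 182.8, 14.0], [583.4, 23.7, 14.0], [464.7, 13.3, 14.0], [452.0, 170.4, 14.0]] [np.float64(-85.6), np.float64(-175.0), np.float64(94.6), np.float64(5.9)] [np.float64(160.0), np.float64(119.0), np.float64(158.0), np.float64(120.0)]
[[565.3, 176.1, 46.0], [577.1, 21.1, 46.0], [461.4, 10.9, 46.0], [449.1, 164.0, 46.0]] [np.float64(-85.6), np.float64(-175.0), np.float64(94.6), np.float64(5.9)] [np.float64(156.0), np.float64(116.0), np.float64(154.0), np.float64(117.0)]
[[449.3 168.3   8. ]
 [467.1  13.    8. ]
 [570.7  26.1   8. ]]
```

```bash
cat >> h.py <<'E'
def step(target,yaw=None):
    """tool-frame shift (m) from present pose to world target (mm), and roll (deg) to bring tool y to yaw"""
    from scipy.spatial.transform import Rotation as Ro
    s=arm.get_state();R=Ro.from_quat(s["ee_rot"]).as_matrix()
    d=R.T@(np.array(target,float)-s["eef_pos"])/1000
    y=np.degrees(np.arctan2(R[1,1],R[0,1]))
    print("shift",d.round(4),"yaw_y",y.round(2),"roll",None if yaw is None else round(-(yaw-y),2),"tilt",np.degrees(np.arccos(-R[2,2])).round(2))
E
python3 - <<'E'
from h import *
import pickle
from scipy.optimize import least_squares
a,b=pickle.load(open("s0.pkl","rb"))
g=cv2.cvtColor(a["img"],cv2.COLOR_RGB2GRAY).astype(float)
# radial: min-darkness points along rays from a first centre
c=np.array([233,206.7]);P=[]
for k in np.linspace(0,2*np.pi,48,endpoint=False):
    r=np.arange(8,14.5,.25);u=c[0]+r*np.cos(k);v=c[1]+r*np.sin(k)
    I=cv2.remap(g.astype(np.float32),u[None].astype(np.float32),v[None].astype(np.float32),1)[0]
    w=np.clip(130-I,0,None)
    if w.sum()>30: q=(w*r).sum()/w.sum();P.append(c+q*np.array([np.cos(k),np.sin(k)]))
W=onz(a,P,25)[:,:2]
f=least_squares(lambda q:np.hypot(*(W-q[:2]).T)-q[2],[503,95,27],loss="soft_l1")
print("ring world z25",f.x,len(P),"rms",np.sqrt((f.fun**2).mean()))
# side image prediction check of ring centre
th=np.linspace(0,2*np.pi,100);R=np.c_[f.x[0]+26.8*np.cos(th),f.x[1]+26.8*np.sin(th),0*th+25]
q=proj(b,R);print("side pred ring bbox",q.min(0),q.max(0))
print("side pred block centre",proj(b,[[532.8,-315.8,11.5]]), proj(b,[[532.8,-315.8,0],[532.8,-315.8,23],[532.8-20.5,-315.8,8],[532.8+20.5,-315.8,8]]).round(1).tolist())
hsv=cv2.cvtColor(b["img"],cv2.COLOR_RGB2HSV)[260:292,280:315]
m=(hsv[...,2]>170)&(hsv[...,1]<45);y,x=np.nonzero(m);print("side block bbox",x.min()+280,x.max()+280,y.min()+260,y.max()+260)
step([480,-316,150],95.5)
E
```

```text
ring world z25 [503.21132649  95.07979937  26.2857276 ] 48 rms 0.10611388819776171
side pred ring bbox [257.98287981 194.50382523] [275.63087288 201.44052278]
side pred block centre [[295.82514245 277.58563227]] [[295.7, 282.0], [296.0, 273.1], [286.4, 279.4], [305.2, 278.5]]
side block bbox 288 305 269 286
shift [-0.5644 -0.6333  0.1064] yaw_y 67.55 roll -27.95 tilt 0.07
```

Emit:
drive_tool(
  increments=[
    {"tx": -0.04,"ty": -0.046,"tz": 0,"roll": -9,"claw": 0.03},
    {"tx": -0.08,"ty": -0.092,"tz": 0,"roll": -18,"claw": 0.03},
    {"tx": -0.12,"ty": -0.138,"tz": 0,"roll": -28,"claw": 0.03},
    {"tx": -0.16,"ty": -0.184,"tz": 0,"roll": -28,"claw": 0.03},
    {"tx": -0.2,"ty": -0.23,"tz": 0,"roll": -28,"claw": 0.03},
  ],
)

```text
time: 0.72
eef_pos: [296.6, 197.5, 256.3]
ee_rot: [-0.049, 0.999, 0.0, 0.0]
force: [1.5, -0.3, -0.1]
width: 41.3
grip_force: 0.0
```

```bash
python3 -c "
from h import *
step([470,-316,150],95.5)"
```

```text
shift [-0.1223 -0.528   0.1063] yaw_y 95.62 roll 0.12 tilt 0.02
```

Emit:
drive_tool(
  increments=[
    {"tx": -0.013,"ty": -0.058,"tz": 0,"claw": 0.03},
    {"tx": -0.026,"ty": -0.116,"tz": 0,"claw": 0.03},
    {"tx": -0.039,"ty": -0.174,"tz": 0,"claw": 0.03},
    {"tx": -0.052,"ty": -0.232,"tz": 0,"claw": 0.03},
    {"tx": -0.065,"ty": -0.29,"tz": 0,"claw": 0.03},
  ],
)

```text
invalid input
```

Emit:
drive_tool(
  increments=[
    {"tx": -0.013,"ty": -0.058,"tz": 0.02,"claw": 0.03},
    {"tx": -0.026,"ty": -0.116,"tz": 0.04,"claw": 0.03},
    {"tx": -0.039,"ty": -0.174,"tz": 0.06,"claw": 0.03},
    {"tx": -0.052,"ty": -0.232,"tz": 0.08,"claw": 0.03},
    {"tx": -0.055,"ty": -0.238,"tz": 0.1,"claw": 0.03},
  ],
)

```text
invalid input
```

```bash
python3 -c "
from h import *
step([470,-316,32],95.5)"
```

```text
shift [-0.1222 -0.528   0.2243] yaw_y 95.62 roll 0.12 tilt 0.02
```

Emit:
drive_tool(
  increments=[
    {"tx": -0.013,"ty": -0.058,"tz": 0,"roll": 0,"claw": 0.03},
    {"tx": -0.026,"ty": -0.116,"tz": 0,"roll": 0,"claw": 0.03},
    {"tx": -0.039,"ty": -0.174,"tz": 0,"roll": 0,"claw": 0.03},
    {"tx": -0.052,"ty": -0.232,"tz": 0,"roll": 0,"claw": 0.03},
    {"tx": -0.065,"ty": -0.29,"tz": 0,"roll": 0,"claw": 0.03},
  ],
)

```text
time: 1.35
eef_pos: [389.4, -85.2, 256.3]
ee_rot: [-0.048, 0.999, 0.0, 0.0]
force: [0.9, 0.4, -0.2]
width: 41.3
grip_force: 0.0
```

Emit:
drive_tool(
  increments=[
    {"tx": -0.013,"ty": -0.058,"tz": 0.02,"roll": 0,"claw": 0.03},
    {"tx": -0.026,"ty": -0.116,"tz": 0.04,"roll": 0,"claw": 0.03},
    {"tx": -0.039,"ty": -0.174,"tz": 0.06,"roll": 0,"claw": 0.03},
    {"tx": -0.052,"ty": -0.232,"tz": 0.08,"roll": 0,"claw": 0.03},
    {"tx": -0.055,"ty": -0.238,"tz": 0.1,"roll": 0,"claw": 0.03},
  ],
)

```text
time: 1.98
eef_pos: [467.6, -318.3, 154.9]
ee_rot: [-0.047, 0.999, -0.0, 0.0]
force: [-0.2, 1.2, 0.4]
width: 41.6
grip_force: 0.0
```

```bash
python3 -c "
from h import *
step([470,-316,32],95.5)"
```

```text
shift [-0.0026  0.0022  0.1229] yaw_y 95.38 roll -0.12 tilt 0.05
```

Emit:
drive_tool(
  increments=[
    {"tx": 0,"ty": 0,"tz": 0.05,"roll": 0,"claw": 0.03},
    {"tx": 0,"ty": 0,"tz": 0.1,"roll": 0,"claw": 0.03},
    {"tx": 0,"ty": 0,"tz": 0.124,"roll": 0,"claw": 0.03},
    {"tx": 0,"ty": 0,"tz": 0.127,"roll": 0,"claw": 0.03},
    {"tx": 0,"ty": 0,"tz": 0.129,"roll": 0,"claw": 0.03},
  ],
)

```text
time: 2.6
eef_pos: [467.5, -315.0, 28.0]
ee_rot: [-0.048, 0.999, -0.0, 0.0]
force: [-0.1, -0.0, -0.2]
width: 41.3
grip_force: 0.0
```

Emit:
drive_tool(
  increments=[
    {"tx": 0,"ty": 0,"tz": 0.001,"roll": 0,"claw": 0.03},
    {"tx": 0,"ty": 0,"tz": 0.002,"roll": 0,"claw": 0.03},
  ],
)

```text
time: 2.85
eef_pos: [467.5, -315.1, 26.2]
ee_rot: [-0.048, 0.999, -0.001, 0.001]
force: [0.3, 0.2, -0.9]
width: 41.5
grip_force: 0.0
```

Emit:
drive_tool(
  increments=[
    {"tx": 0,"ty": 0,"tz": 0.001,"roll": 0,"claw": 0.03},
    {"tx": 0,"ty": 0,"tz": 0.0015,"roll": 0,"claw": 0.03},
  ],
)

```text
time: 3.1
eef_pos: [467.1, -314.7, 24.0]
ee_rot: [-0.048, 0.999, -0.0, 0.0]
force: [0.2, 0.3, 0.0]
width: 41.4
grip_force: 0.0
```

Emit:
drive_tool(
  increments=[
    {"tx": 0,"ty": 0,"tz": 0.001,"roll": 0,"claw": 0.03},
    {"tx": 0,"ty": 0,"tz": 0.0015,"roll": 0,"claw": 0.03},
  ],
)

```text
time: 3.35
eef_pos: [467.1, -314.8, 23.3]
ee_rot: [-0.048, 0.999, -0.0, 0.0]
force: [-3.3, 3.5, 19.6]
width: 41.5
grip_force: 9.5
```

Emit:
drive_tool(
  increments=[
    {"tx": 0,"ty": 0,"tz": -0.03,"roll": 0,"claw": -1},
    {"tx": 0,"ty": 0,"tz": -0.06,"roll": 0,"claw": -1},
    {"tx": 0,"ty": 0,"tz": -0.06,"roll": 0,"claw": -1},
    {"tx": 0,"ty": 0,"tz": -0.06,"roll": 0,"claw": -1},
  ],
)

```text
time: 3.85
eef_pos: [466.8, -314.5, 81.8]
ee_rot: [-0.048, 0.999, 0.0, -0.0]
force: [0.1, 0.4, 0.4]
width: 85.6
grip_force: 0.0
```

```bash
python3 -c "
from h import *
step([533.7,-315.8,33.5],95.5)"
```

```text
shift [-0.0665 -0.0078  0.0483] yaw_y 95.55 roll 0.05 tilt 0.03
```

Emit:
drive_tool(
  increments=[
    {"tx": -0.033,"ty": -0.004,"tz": 0,"roll": 0,"claw": -1},
    {"tx": -0.0665,"ty": -0.0078,"tz": 0,"roll": 0,"claw": -1},
    {"tx": -0.0665,"ty": -0.0078,"tz": 0.025,"roll": 0,"claw": -1},
    {"tx": -0.0665,"ty": -0.0078,"tz": 0.0483,"roll": 0,"claw": -1},
    {"tx": -0.0665,"ty": -0.0078,"tz": 0.0483,"roll": 0,"claw": -1},
  ],
)

```text
time: 4.47
eef_pos: [532.1, -314.5, 31.2]
ee_rot: [-0.048, 0.999, 0.002, -0.002]
force: [0.2, -0.8, -0.2]
width: 85.2
grip_force: 0.0
```

Run:
```python
from h import *
s=arm.snapshot("side")
c=cv2.cvtColor(s["img"][200:310,240:360],cv2.COLOR_RGB2BGR);cv2.imwrite("pics/g.png",cv2.resize(c,None,fx=5,fy=5,interpolation=2))
step([533.7,-315.8,33.5],95.5)
```

```text
shift [-0.0007 -0.0006 -0.0009] yaw_y 95.55 roll 0.05 tilt 0.18
```

View pics/g.png

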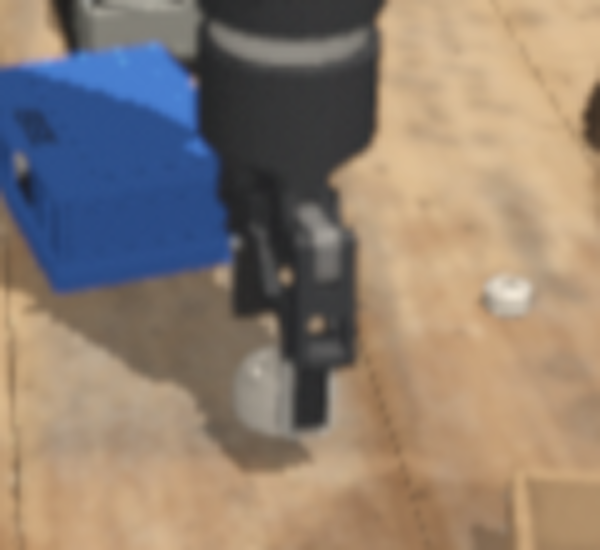

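Run:
```python
from h import *
import pickle
a,b=pickle.load(open("s0.pkl","rb"))
p=arm.get_state()["eef_pos"];print(p)
from scipy.spatial.transform import Rotation as Ro
R=Ro.from_quat(arm.get_state()["ee_rot"]).as_matrix()
for y in(-50,-57):
  for dx in(-11,11): print((proj(b,p+R@np.array([dx,0,12.])+R[:,1]*y)-[240,200])*5, (proj(b,p+R@np.array([dx,0,12.])-R[:,1]*y)-[240,200])*5)
for x in(-20.5,20.5):print((proj(b,[533.7+x,-316,6])-[240,200])*5)
```

```text
[ 532.9454739  -315.26348063   32.63947324]
[[334.99470721 433.79512602]] [[276.91047049 305.97361092]]
[[282.8052685  439.59488508]] [[229.46411452 310.71507668]]
[[339.52017946 443.75398493]] [[273.25475317 297.92875482]]
[[286.96305578 449.64069001]] [[226.10839859 302.60719011]]
[[233.94540047 401.22986934]]
[[327.78899139 396.32379946]]
```

The fingers straddle the block (block columns 237–335, near finger 293–328 in the crop); the block lies about 2 mm further in x than the tool.

Emit:
drive_tool(
  increments=[
    {"tx": -0.002,"ty": 0,"tz": 0,"roll": 0,"claw": -1},
    {"tx": -0.002,"ty": 0,"tz": 0,"roll": 0,"claw": 0.3},
    {"tx": -0.002,"ty": 0,"tz": 0,"roll": 0,"claw": 0.3},
    {"tx": -0.002,"ty": 0,"tz": 0,"roll": 0,"claw": 0.3},
    {"tx": -0.002,"ty": 0,"tz": 0,"roll": 0,"claw": 0.3},
  ],
)

```text
time: 5.15
eef_pos: [536.2, -316.0, 34.9]
ee_rot: [-0.048, 0.999, -0.0, 0.0]
force: [-1.0, 1.6, 7.3]
width: 36.0
grip_force: 59.2
```

Emit:
drive_tool(
  increments=[
    {"tx": 0,"ty": 0,"tz": 0,"roll": 0,"claw": 0.3},
    {"tx": 0,"ty": 0,"tz": 0,"roll": 0,"claw": 0.3},
  ],
)

```text
time: 5.4
eef_pos: [536.2, -316.0, 35.0]
ee_rot: [-0.048, 0.999, -0.0, 0.0]
force: [-1.5, 1.2, 7.4]
width: 36.0
grip_force: 59.2
```

Width 36 mm with an upward push: the pads slid up the dome. Reopen and grip lower.

Emit:
drive_tool(
  increments=[
    {"tx": 0,"ty": 0,"tz": 0,"roll": 0,"claw": -1},
    {"tx": 0,"ty": 0,"tz": 0,"roll": 0,"claw": -1},
    {"tx": 0,"ty": 0,"tz": 0,"roll": 0,"claw": -1},
    {"tx": 0,"ty": 0,"tz": 0,"roll": 0,"claw": -1},
  ],
)

```text
time: 5.9
eef_pos: [535.9, -315.8, 33.9]
ee_rot: [-0.048, 0.999, 0.0, -0.0]
force: [-0.0, 0.5, 0.9]
width: 85.2
grip_force: 0.0
```

Run:
```python
from h import *
s=arm.snapshot("side")
hsv=cv2.cvtColor(s["img"],cv2.COLOR_RGB2HSV)[262:292,280:312]
m=(hsv[...,2]>130)&(hsv[...,1]<45);y,x=np.nonzero(m);print(x.min()+280,x.max()+280,y.min()+262,y.max()+262)
step([535.5,-316,29.5],95.5)
```

```text
287 308 269 286
shift [ 0.0004 -0.0002  0.0044] yaw_y 95.55 roll 0.05 tilt 0.01
```

Emit:
drive_tool(
  increments=[
    {"tx": 0,"ty": 0,"tz": 0.0045,"roll": 0,"claw": -1},
    {"tx": 0,"ty": 0,"tz": 0.0045,"roll": 0,"claw": 0.2},
    {"tx": 0,"ty": 0,"tz": 0.0045,"roll": 0,"claw": 0.2},
    {"tx": 0,"ty": 0,"tz": 0.0045,"roll": 0,"claw": 0.2},
    {"tx": 0,"ty": 0,"tz": 0.0045,"roll": 0,"claw": 0.2},
  ],
)

```text
time: 6.58
eef_pos: [536.1, -316.0, 30.0]
ee_rot: [-0.048, 0.999, -0.0, 0.0]
force: [-1.8, 1.7, 5.7]
width: 37.0
grip_force: 60.2
```

Emit:
drive_tool(
  increments=[
    {"tx": 0,"ty": 0,"tz": 0,"roll": 0,"claw": 0.2},
    {"tx": 0,"ty": 0,"tz": 0,"roll": 0,"claw": 0.2},
  ],
)

```text
time: 6.82
eef_pos: [536.1, -316.0, 30.0]
ee_rot: [-0.048, 0.999, -0.0, 0.0]
force: [-1.5, 1.0, 5.8]
width: 36.9
grip_force: 60.2
```

Emit:
drive_tool(
  increments=[
    {"tx": 0,"ty": 0,"tz": -0.02,"roll": 0,"claw": 0.2},
    {"tx": 0,"ty": 0,"tz": -0.06,"roll": 0,"claw": 0.2},
    {"tx": 0,"ty": 0,"tz": -0.12,"roll": 0,"claw": 0.2},
    {"tx": 0,"ty": 0,"tz": -0.17,"roll": 0,"claw": 0.2},
    {"tx": 0,"ty": 0,"tz": -0.17,"roll": 0,"claw": 0.2},
  ],
)

```text
time: 7.45
eef_pos: [537.9, -317.2, 203.7]
ee_rot: [-0.048, 0.999, -0.002, 0.003]
force: [0.3, -0.4, -2.0]
width: 36.9
grip_force: 60.7
```

Run:
```python
from h import *
s=arm.snapshot("side");print(proj(s,arm.get_state()["eef_pos"]))
u,v=proj(s,arm.get_state()["eef_pos"])[0].astype(int)
x,y=u-40,v-40
c=cv2.cvtColor(s["img"][y:y+80,x:x+80],cv2.COLOR_RGB2BGR);cv2.imwrite("pics/g2.png",cv2.resize(c,None,fx=7,fy=7,interpolation=2))
print(x,y);step([505,95,200],95.5)
```

```text
[[300.08929448 196.86832554]]
260 156
shift [-8.200e-03  4.125e-01  1.000e-04] yaw_y 95.55 roll 0.05 tilt 0.18
```

View pics/g2.png

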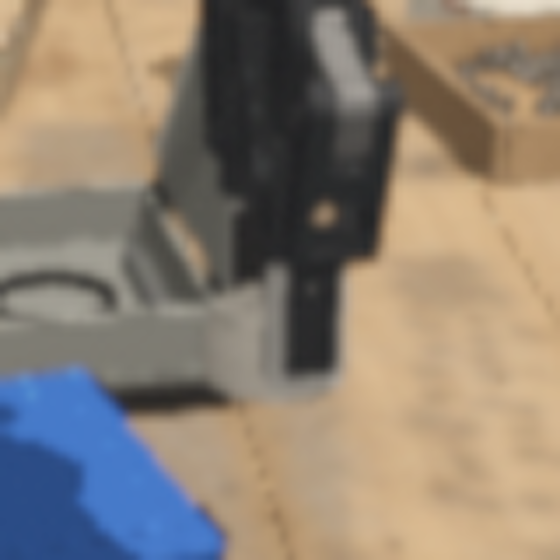

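The block hangs level in the fingers (bottom just below the tips, centre column ≈299), so carry it over to the well.

Emit:
drive_tool(
  increments=[
    {"tx": -0.002,"ty": 0.058,"tz": 0,"roll": 0,"claw": 0.2},
    {"tx": -0.003,"ty": 0.116,"tz": 0,"roll": 0,"claw": 0.2},
    {"tx": -0.005,"ty": 0.174,"tz": 0,"roll": 0,"claw": 0.2},
    {"tx": -0.006,"ty": 0.232,"tz": 0,"roll": 0,"claw": 0.2},
    {"tx": -0.007,"ty": 0.29,"tz": 0,"roll": 0,"claw": 0.2},
  ],
)

```text
time: 8.12
eef_pos: [513.4, -24.6, 197.6]
ee_rot: [-0.048, 0.999, 0.0, -0.001]
force: [-0.0, 0.4, -1.4]
width: 37.3
grip_force: 60.8
```

Emit:
drive_tool(
  increments=[
    {"tx": -0.001,"ty": 0.058,"tz": 0,"roll": 0,"claw": 0.2},
    {"tx": -0.001,"ty": 0.106,"tz": 0,"roll": 0,"claw": 0.2},
    {"tx": -0.001,"ty": 0.122,"tz": 0,"roll": 0,"claw": 0.2},
    {"tx": -0.001,"ty": 0.122,"tz": 0,"roll": 0,"claw": 0.2},
  ],
)

```text
time: 8.62
eef_pos: [503.2, 95.5, 198.3]
ee_rot: [-0.049, 0.999, -0.0, -0.001]
force: [-0.1, -0.6, -2.6]
width: 37.0
grip_force: 60.8
```

Run:
```python
from h import *
step([505.5,95,80],95.5)
```

```text
shift [-0.0025 -0.0007  0.1183] yaw_y 95.65 roll 0.15 tilt 0.12
```

Emit:
drive_tool(
  increments=[
    {"tx": -0.0025,"ty": -0.0005,"tz": 0.04,"roll": 0,"claw": 0.2},
    {"tx": -0.0025,"ty": -0.0005,"tz": 0.08,"roll": 0,"claw": 0.2},
    {"tx": -0.0025,"ty": -0.0005,"tz": 0.12,"roll": 0,"claw": 0.2},
    {"tx": -0.0025,"ty": -0.0005,"tz": 0.128,"roll": 0,"claw": 0.2},
    {"tx": -0.0025,"ty": -0.0005,"tz": 0.128,"roll": 0,"claw": 0.2},
  ],
)

```text
time: 9.25
eef_pos: [506.7, 93.9, 71.6]
ee_rot: [-0.048, 0.999, -0.0, -0.0]
force: [0.4, 0.5, -0.6]
width: 36.9
grip_force: 60.8
```

Run:
```python
from h import *
s=arm.snapshot("side")
c=cv2.cvtColor(s["img"][145:225,235:315],cv2.COLOR_RGB2BGR);cv2.imwrite("pics/g3.png",cv2.resize(c,None,fx=7,fy=7,interpolation=2))
p=arm.get_state()["eef_pos"];print(p,[((q-[235,145])*7).round() for q in proj(s,[p+[-1-20.5,0,-28],p+[-1+20.5,0,-28],[504.5-27,95,25],[504.5+27,95,25]])])
step([505.5,95,50.5],95.5)
```

```text
[507.41101746  94.16987659  72.42508262] [array([183., 331.]), array([277., 328.]), array([163., 373.]), array([288., 368.])]
shift [0.0018 0.001  0.0219] yaw_y 95.5 roll 0.0 tilt 0.06
```

View pics/g3.png

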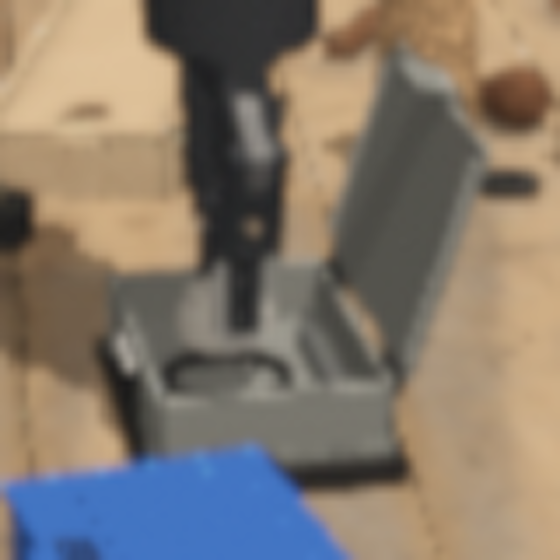

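Ring columns 165–292 and the block's left edge at about 182 in the crop: the block is centred over the well within a millimetre or so. Lower it.

Emit:
drive_tool(
  increments=[
    {"tx": 0.0008,"ty": 0.0007,"tz": 0.008,"roll": 0,"claw": 0.2},
    {"tx": 0.0008,"ty": 0.0007,"tz": 0.013,"roll": 0,"claw": 0.2},
    {"tx": 0.0008,"ty": 0.0007,"tz": 0.017,"roll": 0,"claw": 0.2},
    {"tx": 0.0008,"ty": 0.0007,"tz": 0.019,"roll": 0,"claw": 0.2},
    {"tx": 0.0008,"ty": 0.0007,"tz": 0.02,"roll": 0,"claw": 0.2},
  ],
)

```text
time: 9.93
eef_pos: [505.7, 95.4, 51.4]
ee_rot: [-0.048, 0.999, -0.0, -0.0]
force: [-0.5, 0.2, -2.2]
width: 37.0
grip_force: 60.8
```

Run:
```python
from h import *
print(arm.get_state()["force"]);step([506,95,50.5],95.5)
```

```text
[-0.52986939  0.17082611 -2.15505683]
shift [-0.0002 -0.0004  0.0009] yaw_y 95.56 roll 0.06 tilt 0.0
```

Emit:
drive_tool(
  increments=[
    {"tx": -0.0002,"ty": -0.0003,"tz": 0.001,"roll": 0,"claw": 0.2},
    {"tx": -0.0002,"ty": -0.0003,"tz": 0.001,"roll": 0,"claw": 0.0},
    {"tx": -0.0002,"ty": -0.0003,"tz": 0.001,"roll": 0,"claw": -0.2},
    {"tx": -0.0002,"ty": -0.0003,"tz": 0.001,"roll": 0,"claw": -0.4},
    {"tx": -0.0002,"ty": -0.0003,"tz": 0.001,"roll": 0,"claw": -0.6},
  ],
)

```text
time: 10.55
eef_pos: [506.0, 95.1, 50.6]
ee_rot: [-0.048, 0.999, -0.0, 0.0]
force: [0.3, 0.0, -0.2]
width: 68.6
grip_force: 0.0
```

Emit:
drive_tool(
  increments=[
    {"tx": 0,"ty": 0,"tz": -0.02,"roll": 0,"claw": -0.6},
    {"tx": 0,"ty": 0,"tz": -0.07,"roll": 0,"claw": -0.6},
    {"tx": 0,"ty": 0,"tz": -0.13,"roll": 0,"claw": -0.6},
  ],
)

```text
time: 10.92
eef_pos: [505.1, 95.0, 181.3]
ee_rot: [-0.048, 0.999, 0.0, -0.001]
force: [1.4, -0.1, 0.6]
width: 68.4
grip_force: 0.0
```

Emit:
drive_tool(
  increments=[
    {"tx": 0.05,"ty": 0,"tz": -0.02,"roll": 0,"claw": 0.5},
    {"tx": 0.11,"ty": 0,"tz": -0.02,"roll": 0,"claw": 1},
    {"tx": 0.17,"ty": 0,"tz": -0.02,"roll": 0,"claw": 1},
    {"tx": 0.17,"ty": 0,"tz": -0.02,"roll": 0,"claw": 1},
  ],
)

```text
time: 11.42
eef_pos: [332.4, 78.6, 200.2]
ee_rot: [-0.049, 0.999, 0.0, -0.001]
force: [1.0, -0.2, 0.9]
width: 0.4
grip_force: 0.0
```

Run:
```python
from h import *
import pickle
a,b=arm.snapshot("top"),arm.snapshot("side");pickle.dump((a,b),open("s1.pkl","wb"))
A=cv2.resize(a["img"][155:235,190:280],None,fx=4.4,fy=4.4,interpolation=2)[...,::-1]
B=cv2.resize(b["img"][145:225,235:325],None,fx=4.4,fy=4.4,interpolation=2)[...,::-1]
cv2.imwrite("pics/r.png",np.hstack([A,B]))
```

```text
(no output)
```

View pics/r.png

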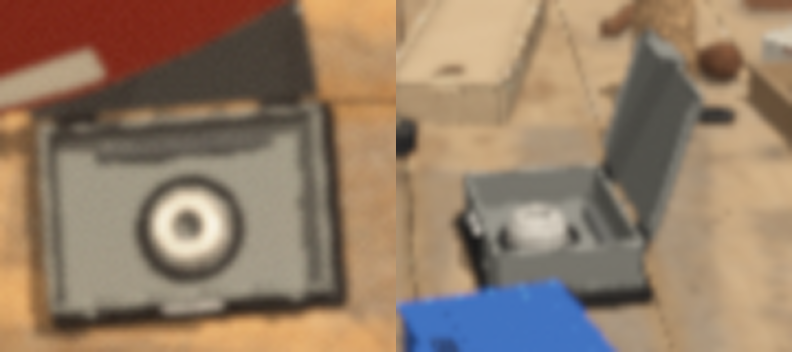

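The block sits concentric in the well (hole at crop (187,224), ring centre (190,227)), low in the case; the lid still leans back (corners at crop (648,35) and (700,100)). Now the lid geometry.

Run:
```python
from h import *
import pickle
a,b=pickle.load(open("s1.pkl","rb"))
y=np.radians(5.5);ex=np.array([np.cos(y),np.sin(y),0]);ey=np.array([-np.sin(y),np.cos(y),0]);ez=np.array([0,0,1.])
H=np.array([505.3,95,46])+60*ex; print("hinge",H)
for th in(1.85,1.9,1.95,2.0,2.05,2.1):
    e=H+105*(-np.cos(th)*ex+np.sin(th)*ez)+2*(np.sin(th)*ex+np.cos(th)*ez)
    print(th,e.round(0),proj(b,[e-77*ey,e+77*ey]).round(1).tolist())
print("obs (304,167.7) (292.3,153)")
print("ball",onz(b,[[308.6,158.6]],15),"disc",onz(b,[[307.5,171.5]],5))
def tcp(th,s=93,g=5):
    c=H+s*(-np.cos(th)*ex+np.sin(th)*ez)+g*(np.sin(th)*ex+np.cos(th)*ez)
    return c+11*ex+25*ez
for th in(1.57,1.4,1.2,1.0,.8,.6,.4,.25,.15,.1,.06,.03,0):
    p=tcp(th);q=p-H;print(th,p.round(1),"along -ex",round(-q@ex,1))
step(H+75*ex+[0,0,180],95.5)
```

```text
hinge [565.0237719  100.75074515  46.        ]
1.85 [596. 104. 146.] [[304.3, 166.1], [291.6, 150.4]]
1.9 [601. 104. 145.] [[306.0, 166.6], [293.2, 150.9]]
1.95 [606. 105. 143.] [[307.7, 167.1], [294.7, 151.4]]
2.0 [610. 105. 141.] [[309.3, 167.8], [296.1, 152.0]]
2.05 [615. 106. 138.] [[310.9, 168.5], [297.6, 152.6]]
2.1 [620. 106. 136.] [[312.4, 169.2], [299.0, 153.3]]
obs (304,167.7) (292.3,153)
ball [[702.00401417 498.57560081  15.        ]] disc [[676.95870772 375.97101705   5.        ]]
1.57 [580.9 102.3 164. ] along -ex -15.9
1.4 [565.1 100.8 163.5] along -ex -0.1
1.2 [547.1  99.  159.5] along -ex 18.0
1.0 [530.1  97.4 152. ] along -ex 35.0
0.8 [515.   95.9 141.2] along -ex 50.2
0.6 [502.4  94.7 127.6] along -ex 62.9
0.4 [492.6  93.8 111.8] along -ex 72.7
0.25 [487.5  93.3  98.9] along -ex 77.9
0.15 [485.2  93.1  89.8] along -ex 80.2
0.1 [484.4  93.   85.3] along -ex 81.0
0.06 [483.9  92.9  81.6] along -ex 81.5
0.03 [483.6  92.9  78.8] along -ex 81.8
0 [483.4  92.9  76. ] along -ex 82.0
shift [-3.039e-01 -1.000e-04 -2.430e-02] yaw_y 95.55 roll 0.05 tilt 0.12
```

Emit:
drive_tool(
  increments=[
    {"tx": -0.04,"ty": 0,"tz": -0.03,"roll": 0,"claw": 1},
    {"tx": -0.1,"ty": 0,"tz": -0.04,"roll": 0,"claw": 1},
    {"tx": -0.16,"ty": 0,"tz": -0.04,"roll": 0,"claw": 1},
    {"tx": -0.22,"ty": 0,"tz": -0.04,"roll": 0,"claw": 1},
    {"tx": -0.28,"ty": 0,"tz": -0.04,"roll": 0,"claw": 1},
  ],
)

```text
time: 12.15
eef_pos: [618.8, 106.0, 239.7]
ee_rot: [-0.048, 0.999, -0.0, 0.0]
force: [0.8, -0.4, 0.9]
width: 0.1
grip_force: 0.0
```

Emit:
drive_tool(
  increments=[
    {"tx": -0.02,"ty": 0,"tz": 0,"roll": 0,"claw": 1},
    {"tx": -0.02,"ty": 0,"tz": 0,"roll": 0,"claw": 1},
    {"tx": -0.02,"ty": 0,"tz": 0.05,"roll": 0,"claw": 1},
    {"tx": -0.02,"ty": 0,"tz": 0.09,"roll": 0,"claw": 1},
    {"tx": -0.02,"ty": 0,"tz": 0.09,"roll": 0,"claw": 1},
  ],
)

```text
time: 12.78
eef_pos: [632.7, 107.6, 147.8]
ee_rot: [-0.048, 0.999, -0.0, -0.003]
force: [-0.4, 0.2, 0.5]
width: -0.2
grip_force: 0.0
```

Run:
```python
from h import *
step([580.9,102.3,155],95.5)
```

```text
shift [ 0.0521 -0.0002 -0.0069] yaw_y 95.55 roll 0.05 tilt 0.34
```

Emit:
drive_tool(
  increments=[
    {"tx": 0.01,"ty": 0,"tz": 0,"roll": 0,"claw": 1},
    {"tx": 0.018,"ty": 0,"tz": 0,"roll": 0,"claw": 1},
    {"tx": 0.024,"ty": 0,"tz": 0,"roll": 0,"claw": 1},
    {"tx": 0.03,"ty": 0,"tz": -0.003,"roll": 0,"claw": 1},
    {"tx": 0.036,"ty": 0,"tz": -0.006,"roll": 0,"claw": 1},
  ],
)

```text
time: 13.4
eef_pos: [599.3, 104.2, 157.1]
ee_rot: [-0.048, 0.999, 0.0, 0.0]
force: [1.0, 0.5, -0.8]
width: 0.1
grip_force: 0.3
```

Emit:
drive_tool(
  increments=[
    {"tx": 0.006,"ty": 0,"tz": -0.003,"roll": 0,"claw": 1},
    {"tx": 0.012,"ty": 0,"tz": -0.006,"roll": 0,"claw": 1},
    {"tx": 0.018,"ty": 0,"tz": -0.009,"roll": 0,"claw": 1},
    {"tx": 0.024,"ty": 0,"tz": -0.009,"roll": 0,"claw": 1},
    {"tx": 0.03,"ty": 0,"tz": -0.009,"roll": 0,"claw": 1},
  ],
)

```text
time: 14.02
eef_pos: [569.3, 101.3, 165.5]
ee_rot: [-0.048, 0.999, 0.0, 0.0]
force: [0.6, 0.3, 0.3]
width: -0.1
grip_force: 0.4
```

Run:
```python
from h import *
step([547.1,99,159.5],95.5)
```

```text
shift [ 0.0223 -0.0001  0.006 ] yaw_y 95.55 roll 0.05 tilt 0.01
```

Emit:
drive_tool(
  increments=[
    {"tx": 0.011,"ty": 0,"tz": 0.002,"roll": 0,"claw": 1},
    {"tx": 0.022,"ty": 0,"tz": 0.006,"roll": 0,"claw": 1},
    {"tx": 0.031,"ty": 0,"tz": 0.0095,"roll": 0,"claw": 1},
    {"tx": 0.039,"ty": 0,"tz": 0.0135,"roll": 0,"claw": 1},
    {"tx": 0.047,"ty": 0,"tz": 0.0185,"roll": 0,"claw": 1},
  ],
)

```text
time: 14.65
eef_pos: [522.4, 96.7, 146.7]
ee_rot: [-0.048, 0.999, 0.0, 0.0]
force: [0.4, 0.2, 0.3]
width: 0.1
grip_force: 0.2
```

Run:
```python
from h import *
s=arm.snapshot("side")
c=cv2.cvtColor(s["img"][125:225,225:325],cv2.COLOR_RGB2BGR);cv2.imwrite("pics/l.png",cv2.resize(c,None,fx=5,fy=5,interpolation=2))
step([502.4,94.7,127.6],95.5)
```

```text
shift [ 0.0186 -0.0001  0.0184] yaw_y 95.56 roll 0.06 tilt 0.11
```

View pics/l.png

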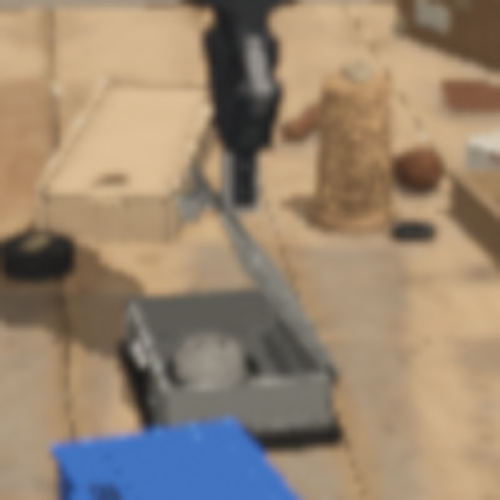

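The lid follows the fingertips (free edge about crop (195,175), hinge (330,370)), roughly 0.9 rad; continue along the arc.

Emit:
drive_tool(
  increments=[
    {"tx": 0.01,"ty": 0,"tz": 0.009,"roll": 0,"claw": 1},
    {"tx": 0.0186,"ty": 0,"tz": 0.0184,"roll": 0,"claw": 1},
    {"tx": 0.024,"ty": 0,"tz": 0.0265,"roll": 0,"claw": 1},
    {"tx": 0.0285,"ty": 0,"tz": 0.0345,"roll": 0,"claw": 1},
    {"tx": 0.0315,"ty": 0,"tz": 0.041,"roll": 0,"claw": 1},
  ],
)

```text
time: 15.32
eef_pos: [491.2, 93.7, 105.5]
ee_rot: [-0.048, 0.999, -0.0, -0.0]
force: [-0.6, 0.5, -0.8]
width: 0.2
grip_force: 0.1
```

Emit:
drive_tool(
  increments=[
    {"tx": 0.002,"ty": 0,"tz": 0.006,"roll": 0,"claw": 1},
    {"tx": 0.003,"ty": 0,"tz": 0.011,"roll": 0,"claw": 1},
    {"tx": 0.004,"ty": 0,"tz": 0.015,"roll": 0,"claw": 1},
    {"tx": 0.004,"ty": 0,"tz": 0.018,"roll": 0,"claw": 1},
    {"tx": 0.004,"ty": 0,"tz": 0.02,"roll": 0,"claw": 1},
  ],
)

```text
time: 15.95
eef_pos: [487.6, 93.3, 85.9]
ee_rot: [-0.048, 0.999, 0.0, 0.0]
force: [0.2, -0.0, -0.0]
width: 0.1
grip_force: 0.1
```

Run:
```python
from h import *
step([482,92.9,82],95.5)
```

```text
shift [0.0056 0.0001 0.0039] yaw_y 95.55 roll 0.05 tilt 0.0
```

Emit:
drive_tool(
  increments=[
    {"tx": 0.004,"ty": 0,"tz": -0.002,"roll": 0,"claw": 1},
    {"tx": 0.01,"ty": 0,"tz": -0.002,"roll": 0,"claw": 1},
    {"tx": 0.01,"ty": 0,"tz": 0.001,"roll": 0,"claw": 1},
    {"tx": 0.01,"ty": 0,"tz": 0.003,"roll": 0,"claw": 1},
  ],
)

```text
time: 16.45
eef_pos: [477.6, 92.3, 82.9]
ee_rot: [-0.048, 0.999, -0.0, 0.0]
force: [-0.3, 0.9, 0.8]
width: -0.4
grip_force: 0.1
```

Emit:
drive_tool(
  increments=[
    {"tx": 0,"ty": 0,"tz": 0.001,"roll": 0,"claw": 1},
    {"tx": 0,"ty": 0,"tz": 0.002,"roll": 0,"claw": 1},
  ],
)

```text
time: 16.7
eef_pos: [477.7, 92.3, 80.9]
ee_rot: [-0.048, 0.999, -0.0, -0.0]
force: [-0.3, -0.7, 0.9]
width: 0.1
grip_force: 0.1
```

Emit:
drive_tool(
  increments=[
    {"tx": 0,"ty": 0,"tz": 0.001,"roll": 0,"claw": 1},
    {"tx": 0,"ty": 0,"tz": 0.002,"roll": 0,"claw": 1},
  ],
)

```text
time: 16.95
eef_pos: [477.6, 92.3, 78.9]
ee_rot: [-0.048, 0.999, -0.0, -0.0]
force: [-0.1, -0.6, -0.4]
width: 0.0
grip_force: 0.2
```

Emit:
drive_tool(
  increments=[
    {"tx": 0,"ty": 0,"tz": 0.0005,"roll": 0,"claw": 1},
    {"tx": 0,"ty": 0,"tz": 0.001,"roll": 0,"claw": 1},
    {"tx": 0,"ty": 0,"tz": 0.0015,"roll": 0,"claw": 1},
    {"tx": 0,"ty": 0,"tz": 0.002,"roll": 0,"claw": 1},
  ],
)

```text
time: 17.45
eef_pos: [477.6, 92.3, 77.1]
ee_rot: [-0.048, 0.999, -0.0, 0.0]
force: [-1.5, 0.3, 2.5]
width: 0.2
grip_force: 1.6
```

Emit:
drive_tool(
  increments=[
    {"tx": 0,"ty": 0,"tz": 0.0005,"roll": 0,"claw": 1},
    {"tx": 0,"ty": 0,"tz": 0.001,"roll": 0,"claw": 1},
    {"tx": 0,"ty": 0,"tz": 0.0015,"roll": 0,"claw": 1},
    {"tx": 0,"ty": 0,"tz": 0.002,"roll": 0,"claw": 1},
  ],
)

```text
time: 17.95
eef_pos: [477.6, 92.3, 75.2]
ee_rot: [-0.048, 0.999, -0.0, 0.0]
force: [-1.7, 0.8, 5.7]
width: 0.1
grip_force: 3.7
```

Emit:
drive_tool(
  increments=[
    {"tx": 0,"ty": 0,"tz": 0.0005,"roll": 0,"claw": 1},
    {"tx": 0,"ty": 0,"tz": 0.001,"roll": 0,"claw": 1},
    {"tx": 0,"ty": 0,"tz": 0.0015,"roll": 0,"claw": 1},
    {"tx": 0,"ty": 0,"tz": 0.002,"roll": 0,"claw": 1},
  ],
)

```text
time: 18.45
eef_pos: [477.6, 92.4, 73.3]
ee_rot: [-0.048, 0.999, -0.0, 0.0]
force: [-2.6, -0.0, 10.3]
width: -0.1
grip_force: 4.9
```

Emit:
drive_tool(
  increments=[
    {"tx": 0,"ty": 0,"tz": 0.0005,"roll": 0,"claw": 1},
    {"tx": 0,"ty": 0,"tz": 0.001,"roll": 0,"claw": 1},
    {"tx": 0,"ty": 0,"tz": 0.0015,"roll": 0,"claw": 1},
  ],
)

```text
time: 18.82
eef_pos: [477.6, 92.4, 71.9]
ee_rot: [-0.048, 0.999, -0.0, 0.0]
force: [-2.5, -1.4, 12.2]
width: -0.1
grip_force: 5.8
```

Emit:
drive_tool(
  increments=[
    {"tx": 0,"ty": 0,"tz": 0.0005,"roll": 0,"claw": 1},
    {"tx": 0,"ty": 0,"tz": 0.001,"roll": 0,"claw": 1},
  ],
)

```text
time: 19.08
eef_pos: [477.6, 92.3, 71.0]
ee_rot: [-0.048, 0.999, -0.0, 0.0]
force: [-3.1, -0.5, 14.0]
width: -0.1
grip_force: 6.3
```

Emit:
drive_tool(
  increments=[
    {"tx": 0,"ty": 0,"tz": 0.0005,"roll": 0,"claw": 1},
    {"tx": 0,"ty": 0,"tz": 0.0005,"roll": 0,"claw": 1},
  ],
)

```text
time: 19.32
eef_pos: [477.5, 92.3, 70.2]
ee_rot: [-0.048, 0.999, -0.0, 0.0]
force: [-1.9, 0.6, 6.8]
width: -0.0
grip_force: 3.7
```

Emit:
drive_tool(
  increments=[
    {"tx": 0,"ty": 0,"tz": 0,"roll": 0,"claw": 1},
    {"tx": 0,"ty": 0,"tz": 0.0005,"roll": 0,"claw": 1},
  ],
)

```text
time: 19.58
eef_pos: [477.5, 92.3, 69.7]
ee_rot: [-0.048, 0.999, -0.0, -0.0]
force: [-1.8, -0.7, 8.8]
width: 0.6
grip_force: 4.1
```

Emit:
drive_tool(
  increments=[
    {"tx": 0,"ty": 0,"tz": -0.003,"roll": 0,"claw": 1},
    {"tx": 0,"ty": 0,"tz": -0.01,"roll": 0,"claw": 1},
    {"tx": 0,"ty": 0,"tz": -0.05,"roll": 0,"claw": 1},
    {"tx": 0.05,"ty": 0,"tz": -0.1,"roll": 0,"claw": 1},
    {"tx": 0.1,"ty": 0,"tz": -0.15,"roll": 0,"claw": 1},
  ],
)

```text
time: 20.2
eef_pos: [388.5, 83.7, 209.1]
ee_rot: [-0.048, 0.999, -0.0, -0.0]
force: [-0.1, 0.7, 0.4]
width: -0.1
grip_force: 0.0
```

Emit:
drive_tool(
  increments=[
    {"tx": 0.03,"ty": 0.06,"tz": 0,"roll": 0,"claw": 1},
    {"tx": 0.04,"ty": 0.12,"tz": 0,"roll": 0,"claw": 1},
    {"tx": 0.04,"ty": 0.12,"tz": 0,"roll": 0,"claw": 1},
    {"tx": 0.04,"ty": 0.12,"tz": 0,"roll": 0,"claw": 1},
  ],
)

```text
time: 20.7
eef_pos: [338.1, 199.5, 208.0]
ee_rot: [-0.049, 0.999, -0.0, 0.0]
force: [0.7, -0.4, -0.0]
width: 0.0
grip_force: 0.0
```

Run:
```python
from h import *
a,b=arm.snapshot("top"),arm.snapshot("side")
A=cv2.resize(a["img"][155:235,190:280],None,fx=4.4,fy=4.4,interpolation=2)[...,::-1]
B=cv2.resize(b["img"][145:225,235:325],None,fx=4.4,fy=4.4,interpolation=2)[...,::-1]
cv2.imwrite("pics/end.png",np.hstack([A,B]))
print(arm.get_state()["force"])
```

```text
[0.08882139 0.51152733 0.43738475]
```

View pics/end.png

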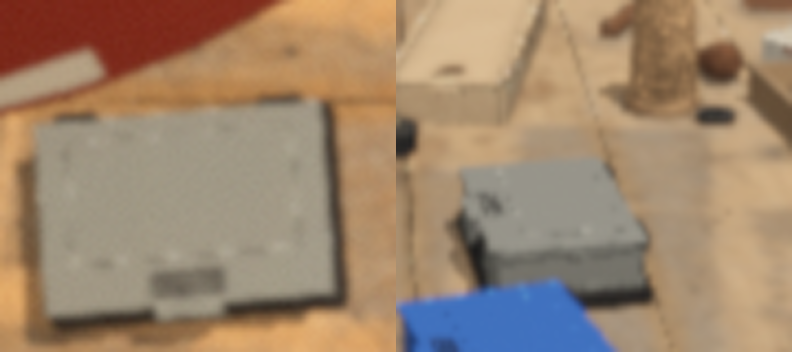

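The lid lies flat and shut: catch tab at crop (190,305), no gap at the near side. The push fell from 14 to 7 N at the click.

```bash
python3 -c "
from rig import arm
print(arm.finish_job())"
```

```text
the job is handed in; nothing more can be done
None
```

The setting block was put in the well and the lid pressed shut past its catch. The push peaked at about 14 N and dropped to 7 N at the click. The final pictures show the lid flat and closed. The job is handed in at about 21 s, but no verdict came back.

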